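# Offer a frame moulding up to the drill

### The arm

A 6-joint arm with a two-finger parallel gripper is mounted at the origin on the work surface. World frame = base frame: x ahead of the robot, y to its left, z up, the work surface at z = 0. Lengths are in m, angles in rad, forces in N, time in s.
With the tool pointing down it reaches from about 0.35 to 0.95 m from the base axis. Payload 17.4 kg.
Tool frame: the origin (TCP) lies on the centre line of the jaws, within the pads' length; the fingertips stand 25 mm ahead of it and the grasp point (between the pads) lies 6 mm ahead of it; z points along the fingers, y is the line along which they close (so a half turn about z gives the same grasp; the last joint's range is limited). The gripper opens to 93 mm and grips with 3 to 60 N. Pads are 15 mm wide; open, the fingers measure 128 mm over their backs; the gripper's body (75 mm by 188 mm) begins 65 mm behind the grasp point.
Start: joints at [-1.372, 0.116, 1.442, -0, 1.584, -0.038], TCP at [0.158, -0.656, 0.204] pointing down, gripper open.
Joint ranges: [-2.83, 2.83], [-0.83, 2.19], [0.07, 2.5], [-1.14, 4.28], [0.01, 3], [-2.97, 2.97]. Speed limits (rad/s): [1.89, 1.89, 2.22, 3.14, 3.14, 3.14].

### API

Orientations are given as a rotation vector (axis times angle).
In Python, from cell import manip, imaging gives the robot as it stands.
- The arm moves only by the tool send_rows, never from a script. Its argument "moves" is a list of rows, each a list of 2 entries, a list of its own where there are three numbers: the shift along the world's x, y, z in units of 10 cm (1.0 is 10 cm), then the turn, a rotation vector about the world's x, y, z in units of pi/2 rad (1.0 is pi/2 rad). A call has exactly 10 rows; each row shifts and turns the commanded pose from where the row before left it; what a row does not reach is not made up. A row lasts 1/10 s, in which the tool goes at most 50 mm and 8.59 degrees, less where a joint would pass 70% of its speed; a pose out of reach is approached as far as the arm can. A call with a number of a shift or a turn outside -1 to 1 is refused whole. A call with a gripper value outside its range is refused whole. "claw" is the opening, from 0 (shut) to 1 (fully open), set as the call begins (left out, the last holds). The fingers move at their own pace and stop on an object; the grip force is fixed at half the most. Time passes only in rows, so rows that do not move let the fingers close, or fill a call up. It gives the time, the measured TCP pose, the force, the opening and the grip force at its end, in the units of the state.
- manip.get_state(): the state, without advancing time (a new reading comes with each control period).
- imaging.read_camera(name): name is "side" or "top"; returns (picture, depth): 420x560x3 uint8, red, green, blue; 420x560 float32, m along the optical axis (not along the pixel's ray), 0 where there is no reading.
- imaging.calibration(name): a dict with "fx", "fy", "cx", "cy" (pixels), "eye" and "orientation" of the camera in the world. Camera axes: x right, y up, looking along -z (the intrinsics and any distortion apply to the point x, -y, -z); pixel columns grow to the right and rows downward; lengths in m; the calibration is good to about 2 mm. A picture is of the moment at which its call begins. calibration takes no time and is no camera call.
- manip.job_done(): hands the job in; it is judged then, once.
The state is a dict: "clock": time; "joint_pos": joint angles; "qd": joint speeds; "tau": joint torques, N m; "ee_pos": TCP position; "tool_rot": TCP orientation; "wrist_force": force on the tool from outside, world axes, zero at the start; "moment": the same for the moment, N m; "finger_gap": finger opening in m; "gripper_force": force on a finger pad.
Only numpy, scipy, OpenCV 4.12 (cv2) and the standard library are available. Lean on these libraries where they do the work, as an engineer would, in place of code of your own. Each camera call takes 0.05 s, during which the arm holds its last target. There are 200 camera calls.

### The job

Slide the length of picture-frame moulding along the bench, without picking it up, until the pencil cross near its end sits right under the tip of the fixed drill bit. Then lift it straight up so that its underside is about 45 mm above the bench, level and with the cross still under the bit, so that I can slip a packing piece beneath it, and finish while still holding it there, steady. Touch neither the drill nor its stand, and leave the packing piece, the brush pot and the tub where they are.

Things in the scene. Friction and masses are not known exactly. Their poses are not given: they have to be found in the camera images.
- rail_mid (a point): Centre (half-way up) of the loose picture-frame moulding: a straight bare-wood bar with flat upright sides and a thin gilt bead along each top edge, 340 mm long (its y axis), 45 mm wide (its x axis), 36 mm high (z up), 180 to 370 g evenly spread, so it balances at this point. It lies flat on the bench, underside at height 0, and can be gripped across its width from above.
- rail_mark (a point): Where the dark pencil cross (arms 24 mm long) crosses on the top face of the moulding: on its centre line, 145 mm along its +y axis from the centre, 25 mm from that end. Same axes as the moulding.
- drill_tip (a point): Lower tip of the drill bit (3.4 mm thick, pointing straight down, 125 mm above the bench, not turning). The bit hangs from a slim black upright handpiece (30 mm thick, from 165 to 345 mm above the bench) in the arm of the drill stand. The stand is fixed for the run; its arm runs from the handpiece along this point's +y axis to the post, 170 mm away.
- stand: The fixed grey drill stand. Origin at the centre of the underside of its base plate (150 mm in x, 130 mm in y, 16 mm high); steel post 22 mm thick and 386 mm high on the origin; square arm 22 mm thick at 255 mm height along its -y axis to the handpiece clamp (44 mm thick), whose axis is at y = -170 mm.
- packing: Loose plywood packing piece lying flat, 70 x 130 x 30 mm (x, y, z), origin at the centre of its underside. To be left alone.
- brush_pot: Loose white pot of brushes, 84 mm across, pot 100 mm high, brushes up to 240 mm high; origin at the centre of its underside. To be left alone.
- tub: Loose closed white plastic tub, 90 mm across, 85 mm high, origin at the centre of its underside. To be left alone.

How it is judged:
By the outcome, as a careful person would: the job done as asked, in the order asked, and still so for the second after the job is handed in, while the arm keeps its last pose, push and grip.
It also fails if it takes over 32 s, if anything falls off the work surface, if the arm or the gripper's body presses on something with over 40 N, if the wrist force passes 120 N, or if a joint passes its speed limit or range.

## Working session

There is one attempt and no reset: what is moved stays moved. The work goes in short steps, Python scripts to look and compute and a tool call to move; the robot and the scene stay as the last step left them, time stands still between calls to the robot, and variables do not carry over. Pictures are saved under pics/ and viewed, at most 10 in all, crops included, and the job is handed in when it is done.

Besides the shell and the picture viewer there is one more tool, called after "Emit:" in YAML: its name, and indented under it one key for each argument. send_rows: Moves the arm, as the interface text tells. Its arguments: {"type":"object","properties":{"moves":{"type":"array","items":{"type":"array"}},"claw":{"type":"number"}},"required":["moves"]}

```bash
mkdir -p pics; cat > h.py <<'E'
import numpy as np,cv2
from cell import manip,imaging
from scipy.spatial.transform import Rotation as R
def rot(o):
    o=np.array(o,float)
    if o.shape==(3,3): return o
    return R.from_rotvec(o).as_matrix() if o.size==3 else R.from_quat(o).as_matrix()
def look(n,save):
    p,d=imaging.read_camera(n); cv2.imwrite('pics/%s.png'%save,p[:,:,::-1]); np.savez('pics/%s.npz'%save,p=p,d=d); return p,d
def world(n,d,u,v,z=None):
    c=imaging.calibration(n); r=np.array([(u-c['cx'])/c['fx'],-(v-c['cy'])/c['fy'],-1.]); r=rot(c['orientation'])@r; e=np.array(c['eye'])
    return e+r*((z-e[2])/r[2] if z is not None else d[int(round(v)),int(round(u))])
def pix(n,P):
    c=imaging.calibration(n); q=rot(c['orientation']).T@(np.array(P)-c['eye']); return c['cx']-c['fx']*q[0]/q[2], c['cy']+c['fy']*q[1]/q[2]
E
python3 - <<'E'
from h import *
for n in('top','side'): look(n,n+'0'); print(imaging.calibration(n))
print(manip.get_state())
E
```

```text
{'fx': 386.9115093595102, 'fy': 386.9115093595102, 'cx': 286.7426328053278, 'cy': 207.67340886090923, 'eye': array([0.52946801, 0.01797022, 1.00609129]), 'orientation': array([ 0.09358614, -0.10718096, -1.5840624 ])}
{'fx': 379.5667820784571, 'fy': 379.5667820784571, 'cx': 286.2698085074209, 'cy': 214.79414433438117, 'eye': array([0.13046459, 0.67169371, 0.59350807]), 'orientation': array([ 0.40005647, -1.28248049, -2.22860976])}
{'clock': 0.1, 'joint_pos': array([-1.37178163e+00,  1.16405802e-01,  1.44215074e+00, -4.10578648e-05,
        1.58399102e+00, -3.77839641e-02]), 'qd': array([ 0.0003624 , -0.00142093, -0.00164737, -0.00021643, -0.0002159 ,
       -0.00073167]), 'tau': array([ 2.38641231e-03, -7.22891951e+01, -6.23868155e+01,  7.81678758e-02,
        2.28069979e-02, -9.13922258e-05]), 'ee_pos': array([ 0.15830292, -0.65598881,  0.20313037]), 'tool_rot': array([-3.11865654e+00, -3.70981174e-01,  1.85012846e-04]), 'wrist_force': array([0.13592981, 0.20409388, 0.45566269]), 'moment': array([-0.00599209,  0.03212431, -0.03361543]), 'gripper_force': 0.0, 'finger_gap': 0.09301706167247287}
```

View pics/top0.png

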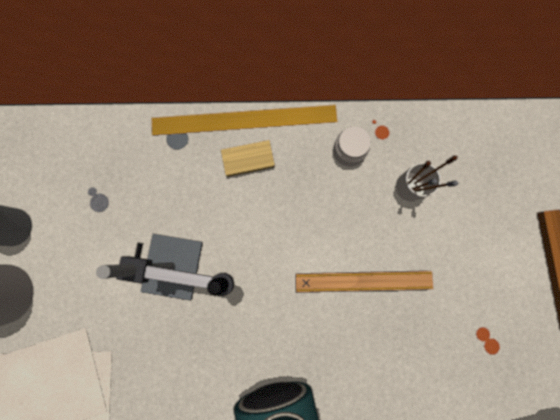

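View pics/side0.png

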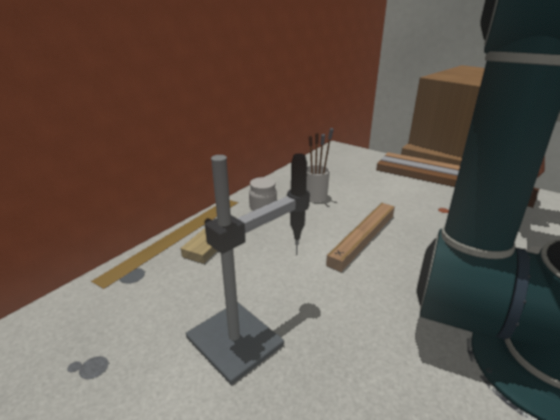

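The top view shows the rail running from (296,283) to (432,280), the cross at (306,283) and the handpiece at (221,284). In the side view the bit tip is near (297,253). I'll enlarge these areas.

```bash
python3 - <<'E'
from h import *
t=cv2.imread('pics/top0.png');s=cv2.imread('pics/side0.png')
a=cv2.resize(s[140:270,270:335],None,fx=4.6,fy=4.6,interpolation=cv2.INTER_CUBIC)   #299x598
b=cv2.resize(t[260:310,200:324],None,fx=4,fy=4,interpolation=cv2.INTER_CUBIC)  #496x200
c=cv2.resize(t[265:300,284:446],None,fx=3,fy=3,interpolation=cv2.INTER_CUBIC) #486x105
o=np.zeros((600,800,3),np.uint8);o[:598,:299]=a;o[:200,300:796]=b;o[220:325,300:786]=c
cv2.imwrite('pics/c1.png',o)
d=np.load('pics/top0.npz')['d']
for z,pts in((.036,[(306,283),(296,283),(432,280.5)]),(.345,[(221,284)]),(.016,[(172,266)]),(0,[(248,158)]),):
  for u,v in pts: print(u,v,world('top',d,u,v,z),world('top',d,u,v))
# base plate by depth
print('tip',world('side',None,297,253,.125))
# rail by depth threshold
H,W=d.shape;vv,uu=np.mgrid[:H,:W];cal=imaging.calibration('top')
r=np.stack([(uu-cal['cx'])/cal['fx'],-(vv-cal['cy'])/cal['fy'],-np.ones_like(d)],-1)*d[...,None]
P=r@rot(cal['orientation']).T+cal['eye']
m=(P[...,2]>.026)&(P[...,2]<.046)&(vv>262)&(vv<300)&(uu>285)&(uu<445)
q=P[m];print('rail',m.sum(),q.mean(0));rect=cv2.minAreaRect((q[:,:2]*1000).astype(np.float32));print(rect)
m=(P[...,2]>.33)&(P[...,2]<.36)&(vv>262)&(vv<310)&(uu>195)&(uu<245);print('hand',m.sum(),P[m].mean(0))
m=(P[...,2]>.24)&(P[...,2]<.28)&(vv>255)&(vv<310)&(uu>140)&(uu<210);print('arm',m.sum(),np.polyfit(P[m][:,1],P[m][:,0],1),P[m].mean(0))
m=(P[...,2]>.0)&(d>0)&(P[...,2]<.33)&(vv>262)&(vv<310)&(uu>236)&(uu<290);print('bench z',np.median(P[m][:,2]))
E
```

```text
306 283 [ 0.46575134 -0.03591538  0.036     ] [ 0.46589655 -0.03579257  0.03821093]
296 283 [ 0.46616112 -0.01124156  0.036     ] [ 0.46632514 -0.01116588  0.03851331]
432 280.5 [ 0.46665558 -0.34801661  0.036     ] [ 0.46682305 -0.34704077  0.03858656]
221 284 [0.48676612 0.12395587 0.345     ] [0.48631119 0.12508498 0.33795709]
172 266 [0.5122786  0.30052037 0.016     ] [0.51268418 0.2938537  0.03936087]
248 158 [0.79336729 0.1092593  0.        ] [0.78631353 0.10681924 0.02689179]
tip [0.48269479 0.13242141 0.125     ]
rail 2542 [ 0.46849509 -0.17822004  0.03672308]
((468.1741638183594, -179.0894775390625), (45.28885269165039, 339.7872009277344), 0.1923532485961914)
hand 240 [0.48245211 0.13490053 0.34200716]
arm 971 [0.19578656 0.45518021] [0.50038251 0.23087543 0.26586597]
bench z 0.0014456082873905984
```

View pics/c1.png

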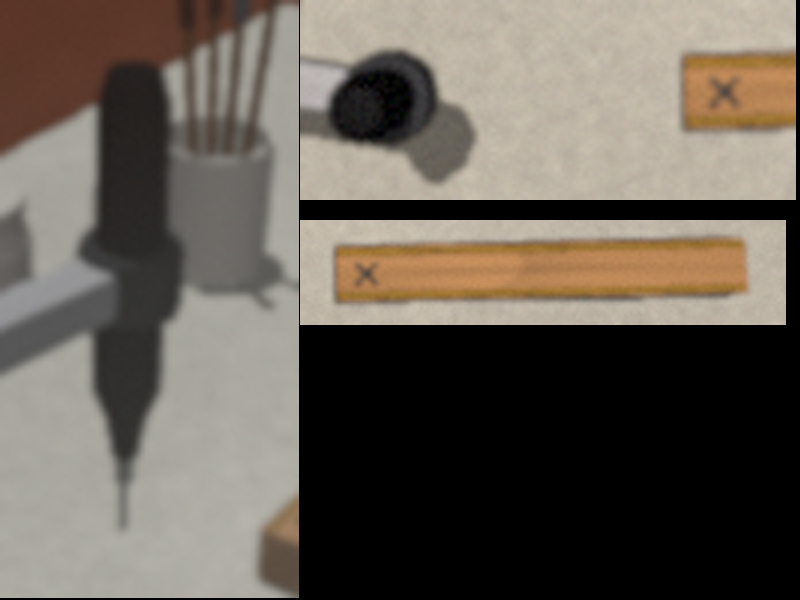

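The tip is at about (296.4,254.4) in the side view, and the handpiece top centre is at (216,285) in the top view. The cross is at (305.7,282.7).

```bash
python3 - <<'E'
from h import *
print('tip side',world('side',None,296.4,254.4,.125))
print('hand top',world('top',None,216.1,285.4,.345))
print('cross top',world('top',None,305.67,282.67,.036))
d=np.load('pics/side0.npz')['d'];print('cross side px pred',pix('side',[.466,-.035,.036]))
s=manip.get_state();print(R.from_rotvec(s['tool_rot']).as_matrix())
E
```

```text
tip side [0.48094564 0.13722622 0.125     ]
hand top [0.48459327 0.13214971 0.345     ]
cross top [ 0.4665656  -0.03511889  0.036     ]
cross side px pred (np.float64(339.36203671980047), np.float64(252.25965940245055))
[[ 9.72094084e-01  2.34591218e-01 -2.29033333e-04]
 [ 2.34591330e-01 -9.72093641e-01  9.27946537e-04]
 [-4.95373826e-06 -9.55780573e-04 -9.99999543e-01]]
```

Emit:
send_rows:
  moves:
    - [[0.2,0.32,0],[0,0,0.085]]
    - [[0.2,0.32,0],[0,0,0.085]]
    - [[0.2,0.32,0],[0,0,0.085]]
    - [[0.2,0.32,0],[0,0,0.085]]
    - [[0.2,0.32,0],[0,0,0.085]]
    - [[0.2,0.32,0],[0,0,0.085]]
    - [[0.2,0.32,0],[0,0,0.085]]
    - [[0.2,0.32,0],[0,0,0.085]]
    - [[0.2,0.32,0],[0,0,0.085]]
    - [[0.2,0.32,0],[0,0,0.085]]
  claw: 1

```text
clock: 1.1
ee_pos: [0.3588, -0.3347, 0.2036]
tool_rot: [-2.214, -2.228, -0.0]
wrist_force: [-0.4, 0.5, 1.2]
finger_gap: 0.0933
gripper_force: 0.0
```

Emit:
send_rows:
  moves:
    - [[0.17,0.24,-0.12],[0,0,0]]
    - [[0.17,0.24,-0.12],[0,0,0]]
    - [[0.17,0.24,-0.12],[0,0,0]]
    - [[0.17,0.24,-0.12],[0,0,0]]
    - [[0.17,0.24,-0.12],[0,0,0]]
    - [[0.17,0.24,-0.12],[0,0,0]]
    - [[0.07,0.12,-0.1],[0,0,0]]
    - [[0,0,0],[0,0,0]]
    - [[0,0,0],[0,0,0]]
    - [[0,0,0],[0,0,0]]

```text
clock: 2.1
ee_pos: [0.4671, -0.1811, 0.1224]
tool_rot: [2.221, 2.221, 0.0]
wrist_force: [1.0, -1.1, 0.1]
finger_gap: 0.0931
gripper_force: 0.0
```

```bash
python3 - <<'E'
from h import *
look('side','s1')
s=cv2.imread('pics/s1.png')
cv2.imwrite('pics/s1c.png',cv2.resize(s[150:290,270:430],None,fx=4,fy=4,interpolation=cv2.INTER_CUBIC))
print(manip.get_state()['ee_pos'])
for P in ([.466,-.035,.036],[.467,-.18,.036],[.466,-.01,.036]): print(pix('side',P))
E
```

```text
[ 0.46711427 -0.18114201  0.12238815]
(np.float64(339.36203671980047), np.float64(252.25965940245055))
(np.float64(364.3159250706086), np.float64(227.15676818640893))
(np.float64(334.43995870954717), np.float64(257.1239931500311))
```

View pics/s1c.png

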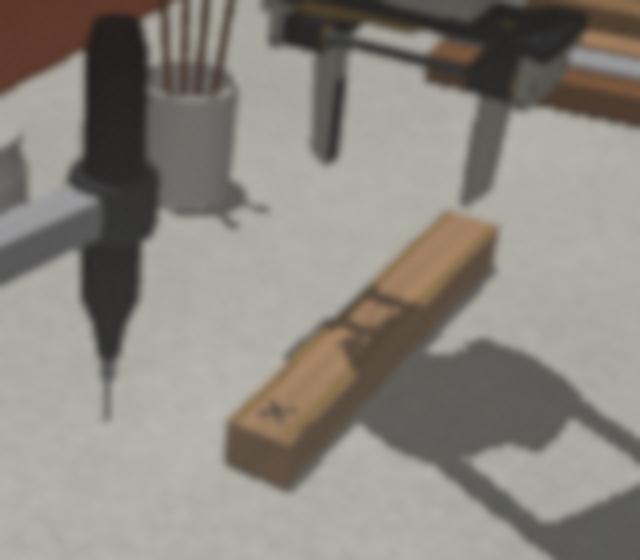

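The cross is at (338.9,252.4), which agrees with the top-camera estimate. The tip is at (296.3,254.1) and the jaws straddle the rail. Next I descend and grip.

Emit:
send_rows:
  moves:
    - [[0.0,0.01,-0.15],[0,0,0]]
    - [[0,0,-0.15],[0,0,0]]
    - [[0,0,-0.15],[0,0,0]]
    - [[0,0,-0.15],[0,0,0]]
    - [[0,0,-0.15],[0,0,0]]
    - [[0,0,-0.1],[0,0,0]]
    - [[0,0,-0.07],[0,0,0]]
    - [[0,0,0],[0,0,0]]
    - [[0,0,0],[0,0,0]]
    - [[0,0,0],[0,0,0]]

```text
clock: 3.15
ee_pos: [0.4677, -0.1793, 0.0304]
tool_rot: [2.219, 2.222, 0.001]
wrist_force: [0.5, 0.5, 0.3]
finger_gap: 0.0927
gripper_force: 0.0
```

Emit:
send_rows:
  moves:
    - [[0,0,0],[0,0,0]]
    - [[0,0,0],[0,0,0]]
    - [[0,0,0],[0,0,0]]
    - [[0,0,0],[0,0,0]]
    - [[0,0,0],[0,0,0]]
    - [[0,0,0],[0,0,0]]
    - [[0,0,0],[0,0,0]]
    - [[0,0,0],[0,0,0]]
    - [[0,0,0],[0,0,0]]
    - [[0,0,0],[0,0,0]]
  claw: 0

```text
clock: 4.15
ee_pos: [0.4673, -0.1791, 0.0297]
tool_rot: [-2.22, -2.223, 0.0]
wrist_force: [-0.2, 0.3, -0.4]
finger_gap: 0.0176
gripper_force: 0.0
```

```bash
python3 - <<'E'
from h import *
post=world('top',None,105,272,.386);print('post',post,post-[.0328,.1668,0])
d=np.load('pics/side0.npz')['d']
for u,v in ((297,172),(298,180),(297,222)):
  p=world('side',d,u,v); e=imaging.calibration('side')['eye']; h=(p-e)[:2];h/=np.linalg.norm(h); print('hp axis',p[:2]+.015*h,p[2])
E
```

```text
post [0.51105788 0.30011035 0.386     ] [0.47825788 0.13331035 0.386     ]
hp axis [0.4831304  0.13933061] 0.3177013893585111
hp axis [0.48250444 0.13625475] 0.30102176265551817
hp axis [0.4809961  0.13814616] 0.21337004563052192
```

The gap is 17.6 mm, which is smaller than the rail's 45 mm width, so something is off. I'll look before going on.

```bash
python3 - <<'E'
from h import *
look('side','s2');look('top','t2')
s=cv2.imread('pics/s2.png');t=cv2.imread('pics/t2.png')
o=np.zeros((600,800,3),np.uint8);o[:420,:480]=cv2.resize(s[150:290,270:430],None,fx=3,fy=3,interpolation=cv2.INTER_CUBIC)
o[:420,480:800]=cv2.resize(t[200:340,286:446],None,fx=2,fy=3)
cv2.imwrite('pics/s2c.png',o); s=manip.get_state();print(s)
E
```

```text
{'clock': 4.25, 'joint_pos': array([-4.17067991e-01, -1.66601918e-01,  2.00748764e+00, -1.93867427e-06,
        1.30078826e+00, -4.18260533e-01]), 'qd': array([-5.98806893e-04, -8.16730830e-05, -5.21696172e-04,  2.38462718e-03,
       -7.46559770e-04, -9.25646001e-05]), 'tau': array([-3.14116274e-03, -4.36453056e+01, -5.77116287e+01,  6.30873162e-02,
        4.60934022e-02,  1.06579876e-04]), 'ee_pos': array([ 0.46731826, -0.17916008,  0.02972202]), 'tool_rot': array([-2.22006276e+00, -2.22271301e+00,  4.86631309e-05]), 'wrist_force': array([-0.51906894,  0.4795869 , -0.10530738]), 'moment': array([-0.09869523, -0.09794434, -0.00678997]), 'gripper_force': 0.0, 'finger_gap': 0.009670632931567441}
```

View pics/s2c.png

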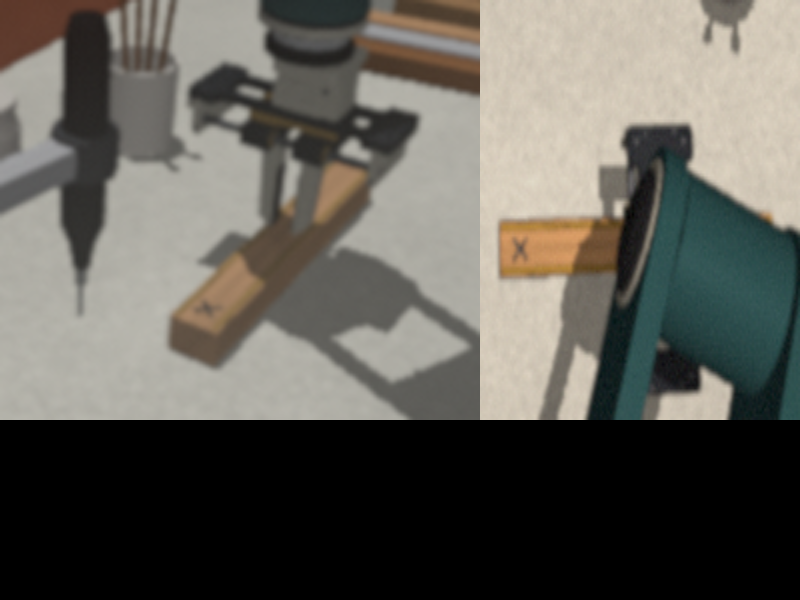

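The fingers look nearly closed just above the rail's top face. I'll check where the fingertips really are against the reported TCP.

```bash
python3 - <<'E'
from h import *
print('s1 pred tips',[pix('side',[.4671+k,-.181,.0974]) for k in(.055,-.055)],'seen (351,190),(388.5,200)')
for z in(.005,.03,.04,.05): print(z,[pix('side',[.4673+k,-.179,z]) for k in(.01,-.01)])
d=np.load('pics/s2.npz')['d']
for u,v in((370,220),(369,210),(371,224),(360,218),(361,212),(338,252)): print(u,v,world('side',d,u,v))
d1=np.load('pics/s1.npz')['d']
for u,v in((389,196),(390,190),(391,180)): print(u,v,world('side',d1,u,v))
E
```

```text
s1 pred tips [(np.float64(348.6629980787634), np.float64(201.84868404402891)), (np.float64(386.3717955602632), np.float64(213.72238483837148))] seen (351,190),(388.5,200)
0.005 [(np.float64(359.57673788788117), np.float64(235.4712494278469)), (np.float64(366.0972154535098), np.float64(237.80798053986788))]
0.03 [(np.float64(360.5281017568851), np.float64(227.96924147586304)), (np.float64(367.13620719228766), np.float64(230.26281022881946))]
0.04 [(np.float64(360.9150380714467), np.float64(224.91804371302266)), (np.float64(367.5588499700072), np.float64(227.19357337196044))]
0.05 [(np.float64(361.30570548374175), np.float64(221.83742426855403)), (np.float64(367.9856072743275), np.float64(224.09445677420183))]
370 220 [ 0.44913952 -0.16822797  0.07121776]
369 210 [ 0.45599524 -0.1689855   0.09930384]
371 224 [ 0.44508818 -0.16896613  0.05976606]
360 218 [ 0.48022966 -0.17355741  0.06390368]
361 212 [ 0.47853766 -0.17122785  0.08447852]
338 252 [ 0.46836607 -0.03205394  0.03750731]
389 196 [ 0.41005312 -0.1726958   0.15365664]
390 190 [ 0.41054691 -0.17433733  0.16972476]
391 180 [ 0.41106479 -0.17116094  0.19829556]
```

The reported TCP is about 40 mm lower than where the fingertips really are. The picture puts the tips at z≈0.045–0.05, above the rail, and nothing has touched. I'll reopen and measure the tips.

Emit:
send_rows:
  moves:
    - [[0,0,0],[0,0,0]]
    - [[0,0,0],[0,0,0]]
    - [[0,0,0],[0,0,0]]
    - [[0,0,0],[0,0,0]]
    - [[0,0,0],[0,0,0]]
    - [[0,0,0],[0,0,0]]
    - [[0,0,0],[0,0,0]]
    - [[0,0,0],[0,0,0]]
    - [[0,0,0],[0,0,0]]
    - [[0,0,0],[0,0,0]]
  claw: 1

```text
clock: 5.25
ee_pos: [0.4673, -0.1792, 0.0297]
tool_rot: [-2.22, -2.223, 0.0]
wrist_force: [-0.6, 0.1, -0.5]
finger_gap: 0.0851
gripper_force: 0.0
```

```bash
python3 - <<'E'
from h import *
look('side','s3')
s=cv2.imread('pics/s3.png')
cv2.imwrite('pics/s3c.png',cv2.resize(s[170:270,310:420],None,fx=6,fy=6,interpolation=cv2.INTER_CUBIC)[:600])
print({k:manip.get_state()[k] for k in('clock','ee_pos','finger_gap','wrist_force')})
for z in(.035,.045,.055): print(z,[pix('side',[.4673+k,-.179,z]) for k in(.055,-.055)])
d=np.load('pics/s3.npz')['d']
for u in(380,382,384,386,388,390,392):
  q=[world('side',d,u,v) for v in range(190,240)]; q=[p for p in q if -.195<p[1]<-.155 and .39<p[0]<.43]
  if q: print(u,min(p[2] for p in q),np.median([p[0] for p in q]),np.median([p[1] for p in q]))
E
```

```text
{'clock': 5.3, 'ee_pos': array([ 0.46733831, -0.17917102,  0.02974198]), 'finger_gap': 0.0885218595744545, 'wrist_force': array([-0.11839907,  0.34666227, -0.33872331])}
0.035 [(np.float64(346.2606955809867), np.float64(221.4613623217445)), (np.float64(382.7271979781311), np.float64(234.03496635608585))]
0.045 [(np.float64(346.5732687223547), np.float64(218.43609359243743)), (np.float64(383.23757075422867), np.float64(230.90924372398362))]
0.055 [(np.float64(346.88879975065186), np.float64(215.3821966745656)), (np.float64(383.75303448258194), np.float64(227.7523421077547))]
380 0.0457729771063764 0.4214356892795873 -0.1694223382894009
382 0.05372174511650052 0.418695478352362 -0.16993807517204418
384 0.05845176062112756 0.4145765309827067 -0.16964453282701852
386 0.05871038363994041 0.41005416142396967 -0.17073686687645406
388 0.08620057967413786 0.40810172162099884 -0.17265632657529206
390 0.11151681320348572 0.40386430369482806 -0.1609466019071501
392 0.12707628826049483 0.39631049838186433 -0.15631268696041067
```

View pics/s3c.png

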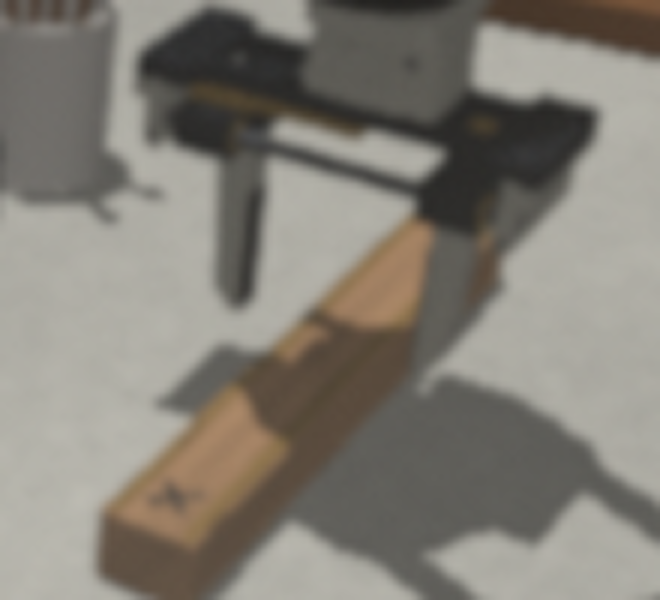

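The tips are at (380,233) and (349.5,221), so z≈0.04 and the jaws straddle the rail with the fingers still high. I'll lower gently in steps, watching the force.

Emit:
send_rows:
  moves:
    - [[0,0,-0.04],[0,0,0]]
    - [[0,0,-0.04],[0,0,0]]
    - [[0,0,-0.04],[0,0,0]]
    - [[0,0,-0.04],[0,0,0]]
    - [[0,0,-0.04],[0,0,0]]
    - [[0,0,-0.04],[0,0,0]]
    - [[0,0,-0.04],[0,0,0]]
    - [[0,0,-0.02],[0,0,0]]
    - [[0,0,0],[0,0,0]]
    - [[0,0,0],[0,0,0]]

```text
clock: 6.3
ee_pos: [0.4674, -0.1792, -0.0002]
tool_rot: [2.22, 2.223, 0.0]
wrist_force: [0.7, -0.2, 0.4]
finger_gap: 0.0931
gripper_force: 0.0
```

```bash
python3 - <<'E'
from h import *
look('side','s4')
s=cv2.imread('pics/s4.png')
cv2.imwrite('pics/s4c.png',cv2.resize(s[170:270,310:420],None,fx=6,fy=6,interpolation=cv2.INTER_CUBIC)[:600])
print({k:manip.get_state()[k] for k in('clock','ee_pos','finger_gap','wrist_force')})
for z in(0,.01,.02,.03): print(z,[pix('side',[.4673+k,-.179,z]) for k in(.055,-.055)])
E
```

```text
{'clock': 6.35, 'ee_pos': array([ 4.67413695e-01, -1.79199076e-01, -1.03277802e-04]), 'finger_gap': 0.09302809518537372, 'wrist_force': array([-0.02752386,  0.88427721,  0.14665357])}
0 [(np.float64(345.1893921498197), np.float64(231.83007396383894)), (np.float64(380.97991412320187), np.float64(244.7360165410493))]
0.01 [(np.float64(345.4919336951423), np.float64(228.90189698620506)), (np.float64(381.473050040844), np.float64(241.71585917634334))]
0.02 [(np.float64(345.79729155911065), np.float64(225.94646200203334)), (np.float64(381.97102057953987), np.float64(238.66609270011486))]
0.03 [(np.float64(346.1055052507153), np.float64(222.9633866198207)), (np.float64(382.47389718622605), np.float64(235.58627954336234))]
```

View pics/s4c.png

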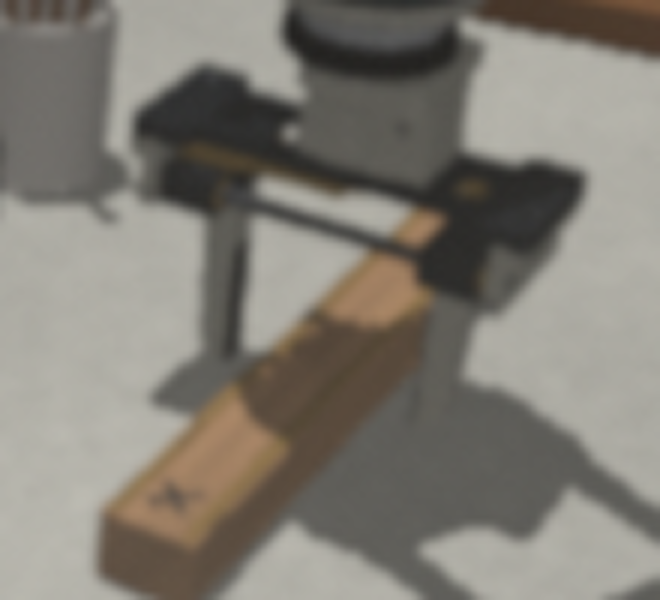

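The tips are at (381,241) and (347,229.6), so z≈0.01, beside the rail. I'll go 4 mm lower and then grip.

Emit:
send_rows:
  moves:
    - [[0,0,-0.02],[0,0,0]]
    - [[0,0,-0.02],[0,0,0]]
    - [[0,0,0],[0,0,0]]
    - [[0,0,0],[0,0,0]]
    - [[0,0,0],[0,0,0]]
    - [[0,0,0],[0,0,0]]
    - [[0,0,0],[0,0,0]]
    - [[0,0,0],[0,0,0]]
    - [[0,0,0],[0,0,0]]
    - [[0,0,0],[0,0,0]]
  claw: 0

```text
clock: 7.35
ee_pos: [0.4674, -0.1792, -0.0042]
tool_rot: [2.22, 2.223, 0.0]
wrist_force: [1.5, 0.9, 0.1]
finger_gap: 0.0444
gripper_force: 30.0
```

```bash
python3 - <<'E'
from h import *
print({k:manip.get_state()[k] for k in('clock','ee_pos','finger_gap','wrist_force','moment','gripper_force')})
E
```

```text
{'clock': 7.35, 'ee_pos': array([ 0.46738409, -0.17918289, -0.00419684]), 'finger_gap': 0.04437400153723639, 'wrist_force': array([1.48256862, 0.93843881, 0.10347261]), 'moment': array([-0.07396849, -0.12659424,  0.02417959]), 'gripper_force': 29.999235570430756}
```

Emit:
send_rows:
  moves:
    - [[0.01,0.08,0],[0,0,0]]
    - [[0.01,0.13,0],[0,0,0]]
    - [[0.015,0.17,0],[0,0,0]]
    - [[0.02,0.2,0],[0,0,0]]
    - [[0.02,0.24,0],[0,0,0]]
    - [[0.02,0.24,0],[0,0,0]]
    - [[0.02,0.2,0],[0,0,0]]
    - [[0.015,0.17,0],[0,0,0]]
    - [[0.01,0.13,0],[0,0,0]]
    - [[0.01,0.09,0],[0,0,0]]

```text
clock: 8.35
ee_pos: [0.4823, -0.0129, -0.0042]
tool_rot: [2.219, 2.224, 0.0]
wrist_force: [-0.9, -1.8, 1.5]
finger_gap: 0.0449
gripper_force: 30.0
```

Emit:
send_rows:
  moves:
    - [[0,0,0],[0,0,0]]
    - [[0,0,0],[0,0,0]]
    - [[0,0,0],[0,0,0]]
    - [[0,0,0],[0,0,0]]
    - [[0,0,0],[0,0,0]]
    - [[0,0,0],[0,0,0]]
    - [[0,0,0],[0,0,0]]
    - [[0,0,0],[0,0,0]]
    - [[0,0,0],[0,0,0]]
    - [[0,0,0],[0,0,0]]

```text
clock: 9.35
ee_pos: [0.4824, -0.0144, -0.0042]
tool_rot: [2.22, 2.223, -0.0]
wrist_force: [-0.4, -3.3, 3.1]
finger_gap: 0.0447
gripper_force: 30.0
```

```bash
python3 - <<'E'
from h import *
look('side','s5');look('top','t5')
s=cv2.imread('pics/s5.png');t=cv2.imread('pics/t5.png')
o=np.zeros((600,800,3),np.uint8);o[:600,:480]=cv2.resize(s[220:320,250:330],None,fx=6,fy=6,interpolation=cv2.INTER_CUBIC)
o[:240,480:800]=cv2.resize(t[250:310,190:270],None,fx=4,fy=4,interpolation=cv2.INTER_CUBIC)
cv2.imwrite('pics/s5c.png',o)
print({k:manip.get_state()[k] for k in('clock','ee_pos','finger_gap','wrist_force','moment','gripper_force')})
e=manip.get_state()['ee_pos'];c=np.array([e[0]-.0008,e[1]+.144,.036]);print('cross pred',c,pix('side',c),pix('top',c))
for t in([.4815,.136,.036],[.4835,.136,.036],[.4815,.139,.036]):print(pix('side',t))
E
```

```text
{'clock': 9.45, 'ee_pos': array([ 0.48237091, -0.01430649, -0.00420753]), 'finger_gap': 0.04485034429707197, 'wrist_force': array([-0.08643309, -4.15534207,  3.51026299]), 'moment': array([-0.64838894, -0.05989011,  0.01303476]), 'gripper_force': 29.998265504837036}
cross pred [0.48157091 0.12969351 0.036     ] (np.float64(297.1968035977309), np.float64(285.3193205427102)) (np.float64(238.8044457058327), np.float64(277.6178059441771))
(np.float64(295.61519333575086), np.float64(286.87550872091134))
(np.float64(294.8638763990672), np.float64(286.5176418851442))
(np.float64(294.84413399309864), np.float64(287.6156025848171))
```

View pics/s5c.png

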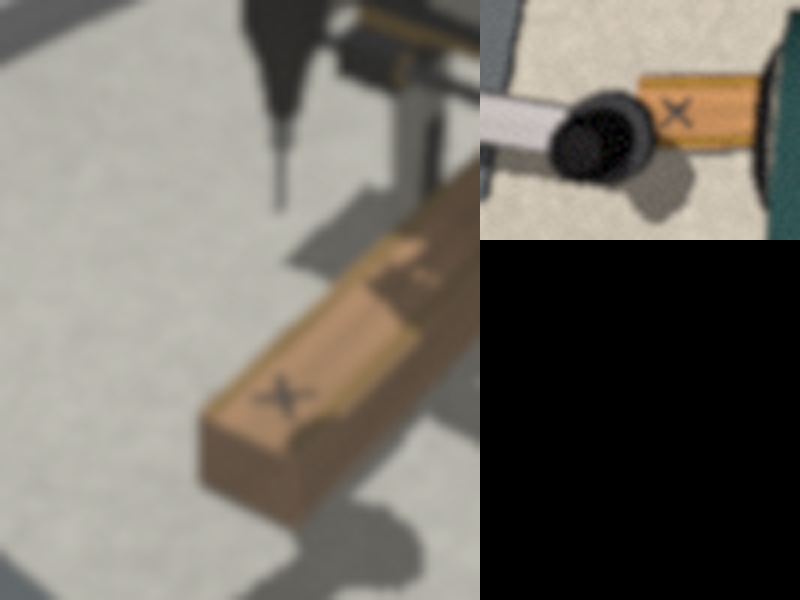

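In the side view the cross is at (296.9,285.6) and the bit tip at (296.25,254.5). In the top view the cross is at (238.85,277.6). I'll compare both within each camera.

```bash
python3 - <<'E'
from h import *
cs=world('side',None,296.9,285.6,.036)
for v in(254.1,254.6): t=world('side',None,296.25,v,.125);print('side',cs[:2],t[:2],(t-cs)[:2]*1000)
ct=world('top',None,238.85,277.6,.036)
z=np.load('pics/t5.npz');d=z['d'];H,W=d.shape;vv,uu=np.mgrid[:H,:W]
m=(d>.645)&(d<.678)&(abs(uu-218)<16)&(abs(vv-286)<16)
c,r=cv2.minEnclosingCircle(np.argwhere(m)[:,::-1].astype(np.float32));u,v=uu[m].mean(),vv[m].mean();print(m.sum(),c,r,u,v)
for a,b in((u,v),c,(215.9,286.6)): h=world('top',d,a,b,.345);print('top',ct[:2],h[:2],(h-ct)[:2]*1000)
g=z['p'].max(2)
m2=(g<45)&(abs(uu-218)<20)&(abs(vv-286)<20)
p=np.argwhere(m2)[:,::-1];print('dark u,v range',p.min(0),p.max(0))
E
```

```text
side [0.48157866 0.13085097] [0.48178649 0.13654273] [0.20783944 5.69176294]
side [0.48157866 0.13085097] [0.480805   0.13798712] [-0.77365203  7.13614543]
260 (215.05682373046875, 286.2329406738281) 9.361577987670898 215.26538461538462 286.3269230769231
top [0.48161236 0.12958117] [0.48308872 0.13353612] [1.47635565 3.95494892]
top [0.48161236 0.12958117] [0.48324941 0.13388641] [1.63704383 4.30524669]
top [0.48161236 0.12958117] [0.48262107 0.13247049] [1.00870631 2.88931759]
dark u,v range [208 276] [233 294]
```

Emit:
send_rows:
  moves:
    - [[0.005,0.01,0],[0,0,0]]
    - [[0,0.02,0],[0,0,0]]
    - [[0,0.01,0],[0,0,0]]
    - [[0,0.01,0],[0,0,0]]
    - [[0,0,0],[0,0,0]]
    - [[0,0,0],[0,0,0]]
    - [[0,0,0],[0,0,0]]
    - [[0,0,0],[0,0,0]]
    - [[0,0,0],[0,0,0]]
    - [[0,0,0],[0,0,0]]

```text
clock: 10.45
ee_pos: [0.4829, -0.0089, -0.0042]
tool_rot: [-2.22, -2.223, -0.001]
wrist_force: [0.3, 1.5, 4.6]
finger_gap: 0.0449
gripper_force: 30.0
```

```bash
python3 - <<'E'
from h import *
look('side','s6');look('top','t6')
s=cv2.imread('pics/s6.png');t=cv2.imread('pics/t6.png')
o=np.zeros((600,800,3),np.uint8);o[:600,:480]=cv2.resize(s[220:320,250:330],None,fx=6,fy=6,interpolation=cv2.INTER_CUBIC)
o[:240,480:800]=cv2.resize(t[250:310,190:270],None,fx=4,fy=4,interpolation=cv2.INTER_CUBIC)
cv2.imwrite('pics/s6c.png',o)
print({k:manip.get_state()[k] for k in('clock','ee_pos','finger_gap','wrist_force','moment','gripper_force')})
E
```

```text
{'clock': 10.55, 'ee_pos': array([ 0.48288278, -0.00898452, -0.00423509]), 'finger_gap': 0.044670526805278735, 'wrist_force': array([0.69100604, 1.39795264, 5.44341118]), 'moment': array([ 0.16966878, -0.07856583, -0.00799935]), 'gripper_force': 29.999542236328125}
```

View pics/s6c.png

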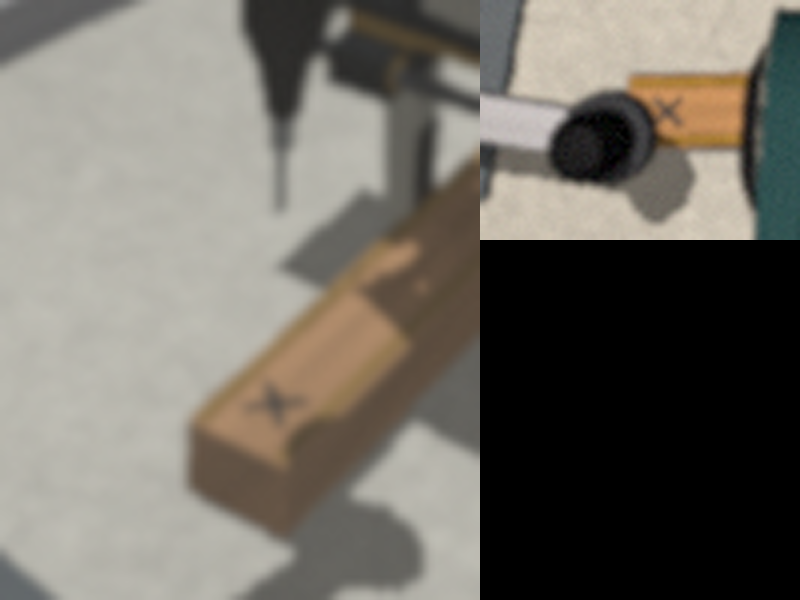

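The cross is at (295.6,286.8), which is where a point under the tip should appear (295.6,286.9). Now I lift it straight up 45 mm.

Emit:
send_rows:
  moves:
    - [[0,0,0.02],[0,0,0]]
    - [[0,0,0.04],[0,0,0]]
    - [[0,0,0.06],[0,0,0]]
    - [[0,0,0.07],[0,0,0]]
    - [[0,0,0.07],[0,0,0]]
    - [[0,0,0.07],[0,0,0]]
    - [[0,0,0.06],[0,0,0]]
    - [[0,0,0.04],[0,0,0]]
    - [[0,0,0.02],[0,0,0]]
    - [[0,0,0],[0,0,0]]

```text
clock: 11.55
ee_pos: [0.4829, -0.0092, 0.0409]
tool_rot: [2.22, 2.223, 0.0]
wrist_force: [0.2, -0.1, -2.5]
finger_gap: 0.0444
gripper_force: 30.0
```

Emit:
send_rows:
  moves:
    - [[0,0,0],[0,0,0]]
    - [[0,0,0],[0,0,0]]
    - [[0,0,0],[0,0,0]]
    - [[0,0,0],[0,0,0]]
    - [[0,0,0],[0,0,0]]
    - [[0,0,0],[0,0,0]]
    - [[0,0,0],[0,0,0]]
    - [[0,0,0],[0,0,0]]
    - [[0,0,0],[0,0,0]]
    - [[0,0,0],[0,0,0]]

```text
clock: 12.55
ee_pos: [0.4828, -0.0092, 0.0407]
tool_rot: [-2.22, -2.223, 0.0]
wrist_force: [0.0, 0.1, -2.9]
finger_gap: 0.0448
gripper_force: 30.0
```

```bash
python3 - <<'E'
from h import *
look('side','s7');look('top','t7')
s=cv2.imread('pics/s7.png');t=cv2.imread('pics/t7.png')
o=np.zeros((600,800,3),np.uint8);o[:600,:480]=cv2.resize(s[220:320,250:330],None,fx=6,fy=6,interpolation=cv2.INTER_CUBIC)
o[:240,480:800]=cv2.resize(t[250:310,190:270],None,fx=4,fy=4,interpolation=cv2.INTER_CUBIC)
o[260:560,480:800]=cv2.resize(s[150:300,260:420],None,fx=2,fy=2)
cv2.imwrite('pics/s7c.png',o)
print({k:manip.get_state()[k] for k in('clock','ee_pos','tool_rot','wrist_force','moment','gripper_force')})
for x in([.4815,.136,.081],[.482,.135,.081],[.482,.135,.125]):print(pix('side',x),pix('top',x))
d=np.load('pics/t7.npz')['d'];H,W=d.shape;vv,uu=np.mgrid[:H,:W];cal=imaging.calibration('top')
r=np.stack([(uu-cal['cx'])/cal['fx'],-(vv-cal['cy'])/cal['fy'],-np.ones_like(d)],-1)*d[...,None]
P=r@rot(cal['orientation']).T+cal['eye']
m=(P[...,2]>.06)&(P[...,2]<.1)&(abs(P[...,0]-.482)<.02)&(P[...,1]>-.2)&(P[...,1]<.17)
q=P[m];A=np.c_[q[:,1],q[:,0]-.482,np.ones(len(q))];print(len(q),q.min(0),q.max(0),np.linalg.lstsq(A,q[:,2],rcond=None)[0],'slopes y,x; z at y=0')
for lo,hi in((-.2,-.1),(-.1,0),(0,.08),(.08,.17)):
  k=(q[:,1]>lo)&(q[:,1]<hi); print(lo,k.sum(),q[k][:,2].mean() if k.any() else None)
E
```

```text
{'clock': 12.65, 'ee_pos': array([ 0.48283863, -0.00914773,  0.04074491]), 'tool_rot': array([-2.22008516e+00, -2.22272812e+00, -3.92419437e-06]), 'wrist_force': array([ 0.02753536,  1.13475642, -1.97216732]), 'moment': array([-0.00994332, -0.0658665 , -0.06048147]), 'gripper_force': 29.9974125623703}
(np.float64(296.0556090465083), np.float64(270.7194919028213)) (np.float64(233.91653540557127), np.float64(278.6884396865464))
(np.float64(296.12523620842273), np.float64(270.39383334767155)) (np.float64(234.3422891806756), np.float64(278.46560426447667))
(np.float64(296.58179132280594), np.float64(253.70841933393098)) (np.float64(231.85356328985986), np.float64(279.530246155702))
692 [ 0.46202586 -0.17873324  0.07664552] [0.50196425 0.15943152 0.08685359] [4.3373893e-05 4.8531019e-03 8.1877571e-02] slopes y,x; z at y=0
-0.2 315 0.08187440283855854
-0.1 0 None
0 0 None
0.08 377 0.0818933895168296
```

View pics/s7c.png

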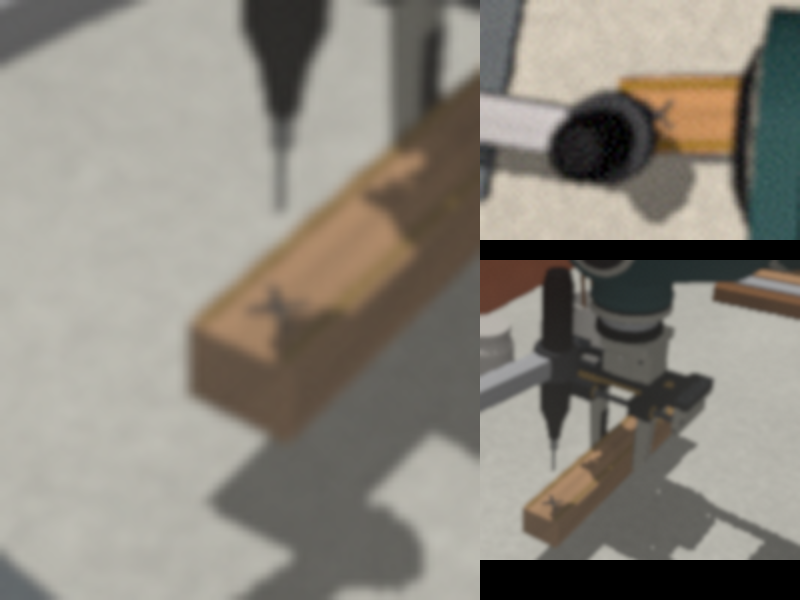

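The moulding is level and its underside is about 45 mm up. The cross is at (295.6,270.4), about a millimetre from where a point under the tip should be. I'm handing it in.

```bash
python3 -c "
from cell import manip
print(manip.job_done())"
```

```text
the job is handed in; nothing more can be done
None
```

I slid the moulding along the bench until the pencil cross was under the bit, to within about 1–2 mm by the cameras, then lifted it straight up; it is held level and steady with its underside about 45 mm up, and the job is handed in (no verdict was shown).

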